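Glass cutter back in its snap case

ROBOT

A 6-joint arm with a two-finger parallel gripper is mounted at the origin on a cart in front of the work surface, level with it; the furniture and walls round the work are solid. World frame = base frame: x ahead of the robot, y to its left, z up, the work surface at z = 0. Lengths are in m, angles in rad, forces in N, time in s.
With the tool pointing down it reaches from about 0.25 to 0.725 m from the base axis. Payload 4 kg.
Tool frame: the origin (TCP) lies midway between the tips of the shut fingers; the grasp point (between the pads) lies 19 mm behind it; z points along the fingers, y is the direction in which the jaws open and shut (so a half turn about z gives the same grasp; the last joint's range is limited). The gripper opens to 85 mm and grips with 20 to 120 N. Pads are 22 mm wide; open, the fingers measure 114 mm over their backs; the gripper's body (76 mm by 85 mm) begins 54 mm behind the grasp point. The pads swing forward as they close: fully open they stand 13 mm farther back than shut.
Start: joints at [-1.32, 0.241, 0.005, 1.335, 0, 1.571], TCP at [0.124, -0.484, 0.195] pointing down, gripper open.
Joint ranges: [-2.72, 2.72], [-1.05, 1.87], [-1.09, 1.28], [-1.99, 2.15], [-1.42, 1.44], [-3.14, 3.14]. Speed limits (rad/s): [2.79, 2.79, 3.14, 3.14, 3.14, 3.14].

INTERFACE

Orientations are given as a unit quaternion [x, y, z, w].
In Python, from workcell import get_obs, camera, camera_model, job_done, masks_of gives the robot as it stands.
- The arm moves only by the tool jog_arm, never from a script. Its argument "deltas" is a list that holds one entry, the list of rows, each a list of 7 numbers: the shift along the tool's x, y, z in mm, then the turn, a rotation vector about the tool's x, y, z in degrees, then the finger opening in mm, from 0 to 85.4. A call has 1 to 5 rows; each row shifts and turns the pose as measured when the row begins, along the tool's axes as they then stand; what a row does not reach is not made up. A row lasts 1/10 s, in which the tool goes at most 50 mm and 8.59 degrees, less where a joint would pass 70% of its speed; a pose out of reach is approached as far as the arm can. A call with a gripper value outside its range is refused whole. The fingers move at their own pace and stop on an object; the grip force is fixed at half the most. Time passes only in rows, so rows that do not move let the fingers close. It gives the time, the measured TCP pose, the force and the opening at its end, in the units of the state.
- get_obs(): the state, without advancing time (a new reading comes with each control period).
- camera(name): name is "side" or "top" or "wrist"; returns the picture (384x512x3 uint8, red, green, blue); there is no depth.
- camera_model(name): a dict with "fovy" (degrees; the focal length in pixels is half the picture's height over the tangent of half this angle, whatever the lens; pixels are square), "cx", "cy" (the principal point, pixels), "pose" (4x4, takes a point from camera to world coordinates); the wrist camera has in their place "T_tool_cam" (4x4, takes a point from camera to tool coordinates, whose origin is the TCP and whose axes are the flange's). Camera axes: x right, y down, z forward; pixel columns grow to the right and rows downward; lengths in m; the calibration is good to about 2 mm. A picture is of the moment at which its call begins: read the wrist's pose just before it. camera_model takes no time and is no camera call.
- job_done(): hands the job in, once; it reports no verdict.
Trained networks look in the newest picture that a camera, given by its name, has taken for a name from the list of things; names that differ only in an ending like _2 or _b are one class to them, and where a whole thing is asked for, a point or a joint stands for the part that bears it (a point fixed in the world has none). Each returns a list of dicts, best first, with "conf" (0 to 1); they miss things now and then, are a little off and sometimes report something else, mostly with a low value. They report only what shows in the picture. A call takes as long as a camera call. They do not tell look-alikes from the thing itself.
- masks_of(target, camera): "pixels" (384x512 bool, what is visible of it) and "at" ([column, row] in pixels, amid what is visible of it).
The state is a dict: "clock": time; "joint_pos": joint angles; "joint_vel": joint speeds; "tau": joint torques, N m; "eef_pos": TCP position; "tool_rot": TCP orientation; "ft_force": force on the tool from outside, world axes, zero at the start; "ft_torque": the same for the moment, N m; "grip_width": finger opening in m.
Only numpy, scipy, OpenCV 4.12 (cv2) and the standard library are available. Lean on these libraries where they do the work, as an engineer would, in place of code of your own. Each camera call takes 0.05 s, during which the arm holds its last target. There are 200 camera calls.

TASK

Put the glass cutter away: lay it lengthwise in the bed of the open case, swing the lid over gently, then press the lid down at its front edge, firmly but without leaning on it, until the spring catch clicks and holds it shut. Leave the pencil where it lies.

Things in the scene. Friction and masses are not known exactly. Their poses are not given: they have to be found in the camera images.
- cutter: Oil-fed glass cutter lying on the bench, 118 mm long: a straight barrel 90 mm long, 14 mm thick, with a thinner cutting head (10 mm) at one end. Origin under the middle of its length, about at bench level; z is up, x roughly towards the head. The centre of the barrel is at x = -14, z = +10 mm; the barrel is turned +0.12 rad (yaw) from the x axis. About 0.04 kg. Grip it across near the origin.
- pencil: Bystander: glass pencil of the same length but slimmer (117 mm long, 8 mm thick), lying within 30 cm of the cutter. Origin underneath its middle, x along it. Not to be moved.
- case_mat: Fixed dark sponge pad 120x200x36; the cutter's black case sits in it, same centre and axes. Origin: centre of its underside; x from the case's front (catch) to its back (hinge), y along its length. Open box 100 (x) x 170 (y) x 36 high, walls 3. It has settled: rim 45 to 69 mm above the bench. Sponge gives 1 mm per 5 N, at most 6. Over 20 N, a hard knock too, cracks case or lid.
- case_bed (a point): Centre of the floor of the bed, height nominal (true height up to 12 mm more or less: the case's settling is unmeasured). Pocket 33 mm wide along y between grey rails 14 mm high, which stand 23 to 65 mm either side of this point in y; no rails between, so fingers fit on both sides of the cutter (case inner walls 47 mm away in x, 31 mm up). The cutter may point either way.
- case_hinge (a point): Middle of the hinge line (along y), at rim height; height nominal, true one up to 12 mm more or less. The lid: flat grey plate, 101 mm from hinge to front edge, 170 mm wide, 6 mm thick, its underside on the rim when shut; at the middle of its front edge a tongue 41 mm wide reaches 107 mm from the hinge.
- case_press (a point): Where to press: on top of the shut lid near its front edge, amid black thumb ribs, 85 mm from the hinge. Height nominal, true one up to 12 mm more or less, and the sponge sinks 2 to 3 mm before the catch gives. The unlatched lid stands about 6 mm higher here. It takes 9 to 14 N here, then resistance drops suddenly; nearer the hinge it takes more.
- case_catch_nose (a point): Rounded nose (radius 4 mm) of the catch, a steel spring tab 38 mm wide at the middle of the case's front. Height nominal, true one up to 12 mm more or less. The tongue of the lid rests on it, 8 mm short of shut, until pressed past; the nose springs outward 1 mm, then back over the tongue. Do not press on the tab itself; its inner side is 20 mm in front of the pressing point.
- case_lid (a joint): Angle of the case's lid about its hinge line, rad: 0 shut and latched, about 0.08 resting unlatched on the catch, 1.57 upright, 2.85 fully folded back. The lid turns stiffly and stays where it is left (about 1 N at its front edge moves it).
Mind the look-alikes: they are no part of the job. Leave any turquoise look-alike of the cutter alone.

How it is judged:
By the outcome, as a careful person would: the job done as asked, in the order asked, and still so for the second after the job is handed in, with the robot touching nothing.
It also fails if it takes over 64 s, if anything falls off the work surface, if the arm or the gripper's body presses on something with over 40 N, if the wrist force passes 120 N, or if a joint passes its speed limit or range.

## Working session

There is one attempt and no reset: what is moved stays moved. The work goes in short steps, Python scripts to look and compute and a tool call to move; the robot and the scene stay as the last step left them, time stands still between calls to the robot, and variables do not carry over. Pictures are saved under pics/ and viewed, about 8 in all and at most 12, crops included, and the job is handed in when it is done.

Besides the shell and the picture viewer there is one more tool, called after "Emit:" by a JSON object that holds its "op" and its "data", one argument or row to a line. jog_arm: Moves the arm, as the interface text tells. Its arguments: {"type":"object","properties":{"deltas":{"type":"array"}},"required":["deltas"]}

```bash
ls; mkdir -p pics; cat > h.py <<'E'
import numpy as np, cv2
from workcell import *
from scipy.spatial.transform import Rotation as R
def cam(name):
    m=camera_model(name); f=192/np.tan(np.radians(m['fovy'])/2)
    if 'pose' in m: P=np.array(m['pose'])
    else:
        o=get_obs(); T=np.eye(4); T[:3,:3]=R.from_quat(o['tool_rot']).as_matrix(); T[:3,3]=o['eef_pos']; P=T@np.array(m['T_tool_cam'])
    return f,m['cx'],m['cy'],P
def unproj(C,u,v,z):
    f,cx,cy,P=C; d=P[:3,:3]@np.array([(u-cx)/f,(v-cy)/f,1.]); o=P[:3,3]; return o+d*(z-o[2])/d[2]
def proj(C,p):
    f,cx,cy,P=C; q=P[:3,:3].T@(np.array(p)-P[:3,3]); return np.array([f*q[0]/q[2]+cx,f*q[1]/q[2]+cy])
def shot(name,fn):
    C=cam(name); im=camera(name); cv2.imwrite('pics/'+fn,im[:,:,::-1]); return C,im
E
python3 - <<'E'
from h import *
ims=[]
for n in ['top','side']:
    C,im=shot(n,n+'0.png'); ims.append(im)
    print(n,C[0],C[3].round(3).tolist())
    for t in ['cutter','pencil','case_mat','case_lid','case_catch_nose']:
        for d in masks_of(t,n):
            ys,xs=np.nonzero(d['pixels']); print(t,round(d['conf'],2),np.round(d['at']),len(xs),xs.min(),xs.max(),ys.min(),ys.max())
print(get_obs())
cv2.imwrite('pics/both.png',cv2.resize(np.hstack(ims),(800,300))[:,:,::-1])
E
```

```text
pics
top 449.78656009842126 [[0.02, -0.978, 0.208, 0.314], [-1.0, -0.02, -0.001, 0.064], [0.005, -0.208, -0.978, 0.958], [0.0, 0.0, 0.0, 1.0]]
cutter 0.68 [195. 227.] 320 192 201 203 255
cutter 0.59 [353. 151.] 328 332 380 136 159
cutter 0.54 [266. 148.] 315 242 294 146 152
cutter 0.52 [134. 172.] 320 130 138 148 197
pencil 0.6 [192. 148.] 162 185 200 128 170
case_mat 0.93 [360. 214.] 9188 306 409 157 262
case_lid 0.83 [358. 177.] 3671 316 402 157 205
case_catch_nose 0.6 [360. 210.] 9262 306 409 157 262
side 450.78869127874736 [[0.997, -0.045, 0.064, 0.432], [-0.077, -0.458, 0.885, -0.917], [-0.011, -0.888, -0.46, 0.585], [0.0, 0.0, 0.0, 1.0]]
cutter 0.66 [305. 219.] 143 299 311 209 235
cutter 0.63 [232. 197.] 211 211 252 195 201
cutter 0.6 [271. 173.] 73 256 281 172 176
cutter 0.57 [323. 268.] 237 309 342 254 284
case_mat 0.74 [249. 258.] 6372 205 306 202 308
case_lid 0.95 [279. 237.] 2145 258 305 202 276
case_catch_nose 0.63 [234. 196.] 193 211 252 195 200
case_catch_nose 0.58 [252. 260.] 6352 206 306 201 308
{'clock': 0.6, 'joint_pos': array([-1.32000934e+00,  2.40557260e-01,  5.00097235e-03,  1.33520456e+00,
        5.64298682e-06,  1.57078732e+00]), 'joint_vel': array([ 0.00096402, -0.00177854, -0.00076796,  0.0018013 , -0.00170141,
        0.00025255]), 'tau': array([ 1.64127337e-04, -3.71975327e+01,  2.52571446e+01,  1.46596944e-03,
        2.57160991e-06,  7.04960890e-07]), 'eef_pos': array([ 0.124085  , -0.48435802,  0.19522821]), 'tool_rot': array([9.92147969e-01, 1.25069612e-01, 5.01776679e-06, 1.72466631e-05]), 'ft_force': array([-0.20662648,  0.58951881,  0.09019747]), 'ft_torque': array([ 0.00994826, -0.0034261 ,  0.04844566]), 'grip_width': 0.08541287178135439}
```

View pics/top0.png

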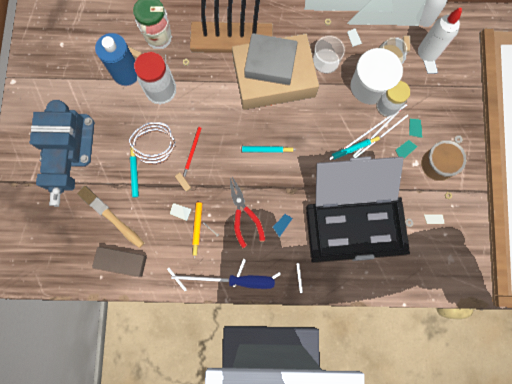

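View pics/side0.png

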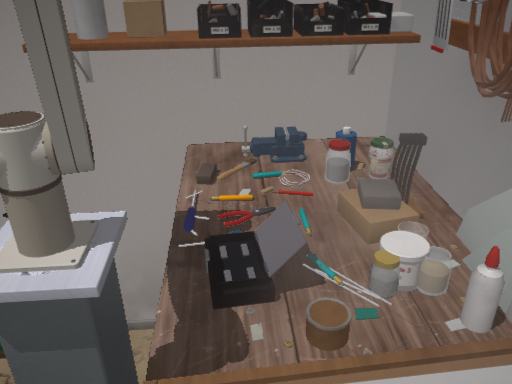

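Candidates for the cutter in the top view are the orange one at (196,227) and three turquoise look-alikes at (134,172), (266,148) and (353,151). The red pencil is at (192,148). I choose the orange one. The case has its catch facing the robot (360,257) and its lid standing open behind it. I'll check the choice in a close crop.

```bash
python3 - <<'E'
from h import *
C=cam('top'); im=cv2.imread('pics/top0.png')
a=cv2.resize(im[190:270,160:240],(400,400),interpolation=cv2.INTER_CUBIC)
b=cv2.resize(im[150:270,300:420],(400,400),interpolation=cv2.INTER_CUBIC)
cv2.imwrite('pics/crop1.png',np.hstack([a,b]))
hsv=cv2.cvtColor(im,cv2.COLOR_BGR2HSV)
m=np.zeros(im.shape[:2],bool); s=(slice(195,262),slice(185,208))
m[s]=((hsv[...,0]>12)&(hsv[...,0]<35)&(hsv[...,1]>170)&(hsv[...,2]>150))[s]
v,u=np.nonzero(m); print(len(u),u.min(),u.max(),v.min(),v.max())
for r in range(v.min(),v.max()+1,5): 
    x=u[v==r]; 
    if len(x): print(r,x.min(),x.max(),unproj(C,x.mean(),r,.01).round(4))
for n,p in dict(padFL=(306,262),padFR=(409,255),BL=(310,205),BR=(402,199),catch=(365,257)).items(): print(n,unproj(C,*p,.05).round(3))
E
```

```text
273 192 201 202 244
202 197 200 [0.489 0.188 0.01 ]
207 196 201 [0.4781 0.1874 0.01  ]
212 195 201 [0.4673 0.188  0.01  ]
217 195 200 [0.4565 0.1886 0.01  ]
222 194 200 [0.4458 0.1891 0.01  ]
227 194 199 [0.4351 0.1897 0.01  ]
232 194 199 [0.4245 0.1892 0.01  ]
237 193 199 [0.4139 0.1897 0.01  ]
242 193 198 [0.4034 0.1903 0.01  ]
padFL [ 0.364 -0.038  0.05 ]
padFR [ 0.382 -0.244  0.05 ]
BL [ 0.48  -0.046  0.05 ]
BR [ 0.497 -0.236  0.05 ]
catch [ 0.376 -0.156  0.05 ]
```

View pics/crop1.png

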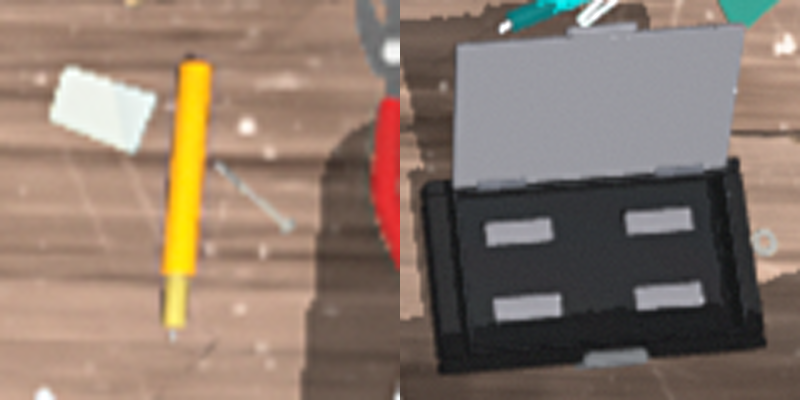

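The close crop confirms the choice: an orange barrel about 90 mm long with a pale, thinner head at the robot-facing end (196,250). The case's front and catch face the robot, and it is yawed about 5°. I'll go above the cutter next.

```bash
cat >> h.py <<'E'
def plan(pos,yaw,grip,n=None,pitch=0.,o=None,step=45.):
    """rows (tool frame) from the measured pose to pos, tool x at world angle yaw, tilted by pitch about tool y"""
    o=o or get_obs(); p=np.array(o['eef_pos']); r=R.from_quat(o['tool_rot'])
    rt=R.from_matrix([[np.cos(np.radians(yaw)),np.sin(np.radians(yaw)),0],[np.sin(np.radians(yaw)),-np.cos(np.radians(yaw)),0],[0,0,-1]])*R.from_euler('y',pitch,degrees=True)
    d=np.array(pos)-p; w=(r.inv()*rt).as_rotvec(degrees=True)
    n=n or int(max(np.ceil(np.linalg.norm(d)*1000/step),np.ceil(np.linalg.norm(w)/8.2),1))
    for i in range(n):
        ri=r*R.from_rotvec(w*i/n,degrees=True)
        print(np.r_[ri.inv().apply(d/n*1000),w/n,grip].round(1).tolist(),end=',\n' if i%5<4 else '\n\n')
    print('\nfrom',p.round(4),'yaw',np.degrees(np.arctan2(*r.as_matrix()[1::-1,0])).round(2),'n',n)
E
python3 - <<'E'
from h import *
plan([.431,.1895,.16],178.5,60)
E
```

```text
[22.1, -27.5, 1.7, 0.0, 0.0, -7.8, 60.0],
[25.6, -24.2, 1.7, 0.0, 0.0, -7.8, 60.0],
[28.7, -20.5, 1.7, 0.0, 0.0, -7.8, 60.0],
[31.2, -16.4, 1.7, 0.0, 0.0, -7.8, 60.0],
[33.2, -12.0, 1.7, 0.0, 0.0, -7.8, 60.0]

[34.5, -7.4, 1.7, 0.0, 0.0, -7.8, 60.0],
[35.2, -2.6, 1.7, 0.0, 0.0, -7.8, 60.0],
[35.2, 2.2, 1.7, 0.0, 0.0, -7.8, 60.0],
[34.6, 7.0, 1.7, 0.0, 0.0, -7.8, 60.0],
[33.3, 11.6, 1.7, 0.0, 0.0, -7.8, 60.0]

[31.4, 16.0, 1.7, 0.0, 0.0, -7.8, 60.0],
[28.9, 20.1, 1.7, 0.0, 0.0, -7.8, 60.0],
[25.9, 23.9, 1.7, 0.0, 0.0, -7.8, 60.0],
[22.4, 27.2, 1.7, 0.0, 0.0, -7.8, 60.0],
[18.5, 30.0, 1.7, 0.0, 0.0, -7.8, 60.0]

[14.3, 32.2, 1.7, 0.0, 0.0, -7.8, 60.0],
[9.8, 33.9, 1.7, 0.0, 0.0, -7.8, 60.0],
[5.1, 34.9, 1.7, 0.0, 0.0, -7.8, 60.0],
[0.3, 35.3, 1.7, 0.0, 0.0, -7.8, 60.0],
[-4.5, 35.0, 1.7, 0.0, 0.0, -7.8, 60.0]

[-9.2, 34.0, 1.7, 0.0, 0.0, -7.8, 60.0],

from [ 0.1241 -0.4844  0.1952] yaw 14.37 n 21
```

Emit:
{"op": "jog_arm", "data": {
  "deltas": [
    [[22,-27.5,1.7,0,0,-7.8,60],[25.5,-24,1.7,0,0,-7.8,60],[28.5,-20.5,1.7,0,0,-7.8,60],[31,-16.5,1.7,0,0,-7.8,60],[33,-12,1.7,0,0,-7.8,60]]
  ]
}}

```text
clock: 1.1
eef_pos: [0.1962, -0.3233, 0.1857]
tool_rot: [0.889, 0.457, -0.0, 0.002]
ft_force: [1.5, -0.2, 0.4]
grip_width: 0.0598
```

Emit:
{"op": "jog_arm", "data": {
  "deltas": [
    [[34.5,-7.5,1.7,0,0,-7.8,60],[35,-2.5,1.7,0,0,-7.8,60],[35,2,1.7,0,0,-7.8,60],[34.5,7,1.7,0,0,-7.8,60],[33.5,11.5,1.7,0,0,-7.8,60]]
  ]
}}

```text
clock: 1.6
eef_pos: [0.2664, -0.1549, 0.1775]
tool_rot: [0.676, 0.737, -0.0, 0.004]
ft_force: [0.9, 0.0, 0.1]
grip_width: 0.0599
```

Emit:
{"op": "jog_arm", "data": {
  "deltas": [
    [[31.5,16,1.7,0,0,-7.8,60],[29,20,1.7,0,0,-7.8,60],[26,24,1.7,0,0,-7.8,60],[22.5,27,1.7,0,0,-7.8,60],[18.5,30,1.7,0,0,-7.8,60]]
  ]
}}

```text
clock: 2.1
eef_pos: [0.3331, 0.0162, 0.17]
tool_rot: [0.378, 0.926, -0.001, 0.007]
ft_force: [1.7, -0.1, -0.0]
grip_width: 0.0601
```

Emit:
{"op": "jog_arm", "data": {
  "deltas": [
    [[14.5,32,1.7,0,0,-7.8,60],[10,34,1.7,0,0,-7.8,60],[5,35,1.7,0,0,-7.8,60],[0.5,35,1.7,0,0,-7.8,60],[-4.5,35,1.7,0,0,-7.8,60]]
  ]
}}

```text
clock: 2.6
eef_pos: [0.3945, 0.1905, 0.1622]
tool_rot: [0.031, 0.999, -0.003, 0.009]
ft_force: [0.8, -0.3, 0.2]
grip_width: 0.0601
```

```bash
python3 - <<'E'
from h import *
plan([.431,.1895,.14],178.5,50)
print(np.degrees(get_obs()['joint_pos']).round(1))
E
```

```text
[-36.1, 1.4, 22.9, -0.3, 1.0, -2.1, 50.0],

from [0.3945 0.1905 0.1622] yaw 176.4 n 1
[ 26.4   7.2 -12.9  69.2  -0.8  30. ]
```

Emit:
{"op": "jog_arm", "data": {
  "deltas": [
    [[-36,1.5,23,-0.3,1,-2,50],[0,0,0,0,0,0,50]]
  ]
}}

```text
clock: 2.8
eef_pos: [0.4328, 0.196, 0.1376]
tool_rot: [0.007, 1.0, 0.0, -0.0]
ft_force: [-0.8, -0.9, -0.0]
grip_width: 0.0503
```

```bash
python3 - <<'E'
from h import *
C,im=shot('wrist','w1.png'); o=get_obs(); print(o['eef_pos'],o['ft_force'])
im=im[:,:,::-1]
hsv=cv2.cvtColor(np.ascontiguousarray(im),cv2.COLOR_BGR2HSV)
m=((hsv[...,0]>15)&(hsv[...,0]<32)&(hsv[...,1]>190)&(hsv[...,2]>150)).astype(np.uint8)
n,l,s,c=cv2.connectedComponentsWithStats(m); k=1+np.argmax(s[1:,4]); v,u=np.nonzero(l==k)
P=np.array([unproj(C,a,b,.010)[:2] for a,b in zip(u,v)]); mu=P.mean(0); w,V=np.linalg.eigh(np.cov(P.T)); ax=V[:,1]
t=(P-mu)@ax; print('centroid',mu.round(4),'axis deg',np.degrees(np.arctan2(ax[1],ax[0])).round(1),'len',np.ptp(t).round(4),'ends',(mu+ax*t.min()).round(4),(mu+ax*t.max()).round(4),s[k])
for d in masks_of('cutter','wrist'): print(d['conf'],d['at'],unproj(C,*d['at'],.01))
E
```

```text
[0.43151126 0.19625948 0.13974166] [-0.1984197  -1.33442407  0.51028278]
centroid [0.4424 0.1892] axis deg 177.9 len 0.0914 ends [0.4901 0.1875] [0.3987 0.1908] [244 142  14  80 916]
0.89 [254.1, 172.6] [0.43229806 0.1938148  0.01      ]
0.8 [368.6, 252.2] [0.53281583 0.33030102 0.01      ]
0.62 [16.5, 306.1] [ 0.60383827 -0.11368862  0.01      ]
```

View pics/w1.png

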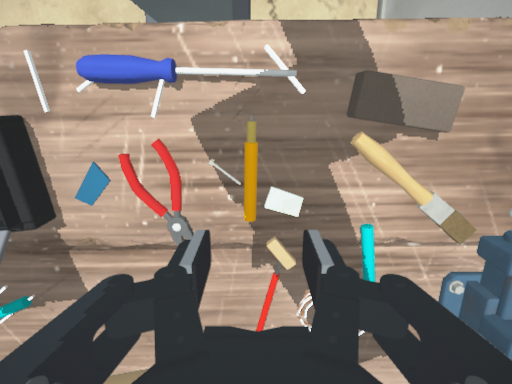

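The wrist view shows the cutter's barrel at (250,180) with its head up at (251,130). That agrees with the top view to 2 mm. The white shard at (283,200) is clear of the finger. I'll descend now.

Emit:
{"op": "jog_arm", "data": {
  "deltas": [
    [[0,-6.5,30,0,0,1,50],[0,0,35,0,0,0,46],[0,0,30,0,0,0,40],[0,0,18,0,0,0,38],[0,0,0,0,0,0,38]]
  ]
}}

```text
clock: 3.4
eef_pos: [0.4324, 0.188, 0.0325]
tool_rot: [0.02, 1.0, 0.004, 0.007]
ft_force: [0.5, -0.3, -0.1]
grip_width: 0.0382
```

```bash
python3 - <<'E'
from h import *
plan([.431,.1896,.006],178,38)
print(get_obs()['ft_force'])
E
```

```text
[1.8, 1.3, 26.5, 0.4, 0.8, -0.3, 38.0],

from [0.4324 0.188  0.0325] yaw 177.74 n 1
[ 0.50352139 -0.26941267 -0.11825912]
```

Emit:
{"op": "jog_arm", "data": {
  "deltas": [
    [[1,1.5,15,0.4,0.8,0,38],[0,0,9,0,0,0,36],[0,0,2.5,0,0,0,34],[0,0,0,0,0,0,5],[0,0,0,0,0,0,5]]
  ]
}}

```text
clock: 3.9
eef_pos: [0.4344, 0.1897, 0.0128]
tool_rot: [0.021, 1.0, 0.003, 0.005]
ft_force: [0.9, 0.2, 0.3]
grip_width: 0.0058
```

Emit:
{"op": "jog_arm", "data": {
  "deltas": [
    [[0,0,0,0,0,0,5],[0,0,0,0,0,0,5]]
  ]
}}

```text
clock: 4.1
eef_pos: [0.4353, 0.1901, 0.0142]
tool_rot: [0.021, 1.0, 0.003, 0.006]
ft_force: [-0.4, -0.1, -0.3]
grip_width: 0.005
```

Emit:
{"op": "jog_arm", "data": {
  "deltas": [
    [[2,0,-4,0,0,0,38],[0,0,0,0,0,0,38],[0,0,3,0,0,0,38]]
  ]
}}

```text
clock: 4.4
eef_pos: [0.4339, 0.1905, 0.0164]
tool_rot: [0.021, 1.0, 0.004, 0.007]
ft_force: [-0.4, 0.3, -1.0]
grip_width: 0.0383
```

```bash
python3 - <<'E'
from h import *
plan([.431,.1896,.003],178,38)
for n in ['top']:
    C,im=shot(n,'t2.png'); 
    for d in masks_of('cutter',n): print(d['conf'],d['at'],unproj(C,*d['at'],.01))
cv2.imwrite('pics/t2c.png',cv2.resize(im[180:280,140:260],(600,500))[:,:,::-1])
E
```

```text
[3.0, -1.1, 13.3, 0.4, 0.8, -0.4, 38.0],

from [0.4339 0.1905 0.0164] yaw 177.56 n 1
0.57 [351.5, 148.7] [ 0.61524339 -0.14305553  0.01      ]
0.53 [265.7, 146.9] [0.61534201 0.04589442 0.01      ]
```

View pics/t2c.png

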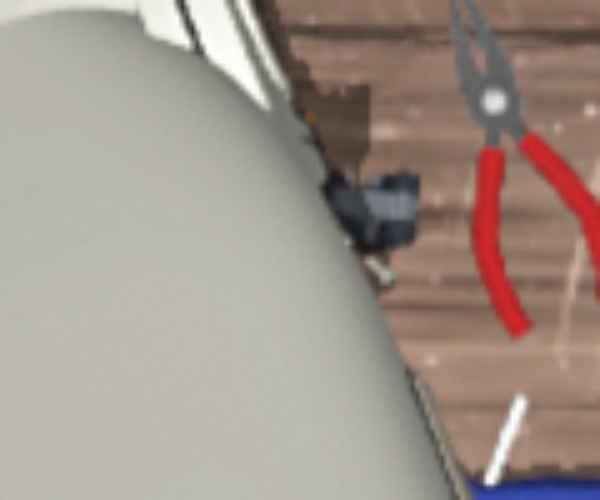

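The arm hides the cutter here, but the yellow tail at (202,203) in the full picture is unmoved. I'll go lower and close again.

Emit:
{"op": "jog_arm", "data": {
  "deltas": [
    [[3,-1,8,0.4,0.8,0,38],[0,0,4,0,0,0,38],[0,0,2.5,0,0,0,38]]
  ]
}}

```text
clock: 4.8
eef_pos: [0.4299, 0.1893, -0.0003]
tool_rot: [0.021, 1.0, -0.0, -0.001]
ft_force: [0.3, -0.3, 0.1]
grip_width: 0.038
```

Emit:
{"op": "jog_arm", "data": {
  "deltas": [
    [[0,0,-3,0,0,0,25],[0,0,0,0,0,0,5],[0,0,0,0,0,0,5],[0,0,0,0,0,0,5]]
  ]
}}

```text
clock: 5.2
eef_pos: [0.4293, 0.189, 0.002]
tool_rot: [0.021, 1.0, -0.001, -0.002]
ft_force: [1.0, -0.2, 0.3]
grip_width: 0.005
```

```bash
python3 - <<'E'
from h import *
C,im=shot('wrist','w2.png'); 
S,im2=shot('side','s2.png')
for d in masks_of('cutter','side'): print(d['conf'],d['at'],unproj(S,*d['at'],.01))
cv2.imwrite('pics/w2c.png',np.hstack([im,cv2.resize(im2[150:250,170:245],(288,384))])[:,:,::-1])
E
```

```text
0.63 [230.5, 197.0] [0.43164024 0.1870966  0.01      ]
0.6 [327.8, 269.5] [ 0.6282672  -0.16192693  0.01      ]
0.46 [305.3, 217.8] [0.61737129 0.05503279 0.01      ]
0.33 [252.8, 257.7] [ 0.47429285 -0.10492853  0.01      ]
```

View pics/w2c.png

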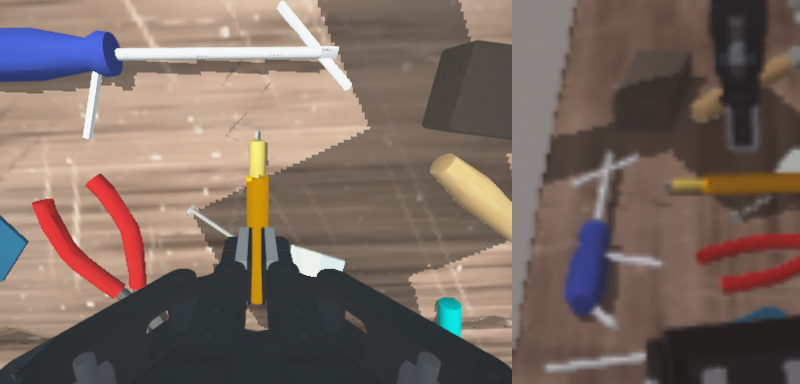

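The wrist view shows the fingers shut above the barrel at (257,250). The side view shows the tips at about (229,188), above the barrel at row 197. I'll compare that with where the stated TCP should project.

```bash
python3 - <<'E'
from h import *
o=get_obs(); p=o['eef_pos']; print(p, o['joint_pos'].round(4))
S=cam('side')
for dz in [0,.01,.02,.03,.04]: print(dz,proj(S,p+[0,0,dz]).round(1), proj(cam('wrist'),p+[0,0,dz]).round(1))
print('barrel top',proj(S,[.4315,.1895,.017]))
E
```

```text
[0.42920216 0.18897572 0.00192082] [ 4.145e-01  3.669e-01 -3.739e-01  8.350e-01  3.000e-04  4.570e-01]
0 [229.7 199.3] [256.3 217.6]
0.01 [229.6 196.1] [256.3 223.5]
0.02 [229.4 192.9] [256.3 230.1]
0.03 [229.3 189.6] [256.3 237.5]
0.04 [229.1 186.3] [256.3 245.8]
barrel top [230.3280035  194.34680622]
```

```bash
python3 - <<'E'
from h import *
m=camera_model('wrist'); C=cam('wrist'); print(C[0],C[1],C[2],np.array(m['T_tool_cam']).round(3).tolist())
# w1: gap
print('depth for 50mm/93px',C[0]*.05/93)
w=cv2.imread('pics/w2.png')[200:330,190:330]; s=cv2.imread('pics/s2.png')[160:215,200:260]
cv2.imwrite('pics/w2d.png',np.hstack([cv2.resize(w,(420,390),interpolation=cv2.INTER_CUBIC),cv2.resize(s,(380,390),interpolation=cv2.INTER_CUBIC)]))
E
```

```text
285.1890836358498 256.19281660124886 189.11901349040835 [[0.0, -0.957, -0.291, 0.075], [1.0, -0.0, 0.001, -0.0], [-0.001, -0.291, 0.957, -0.179], [0.0, 0.0, 0.0, 1.0]]
depth for 50mm/93px 0.15332746432034935
```

View pics/w2d.png

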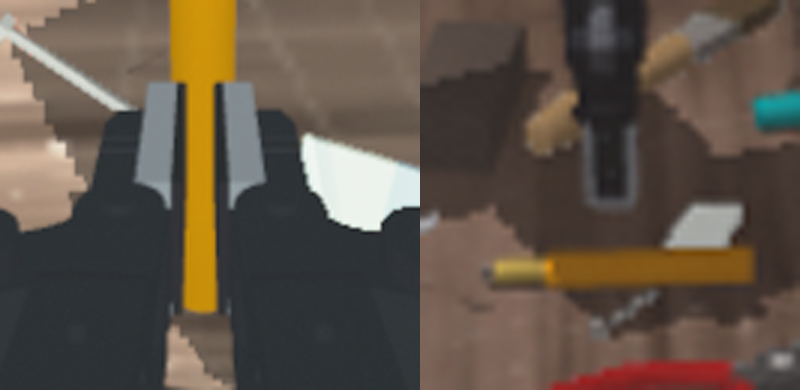

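Both views show the finger tips about 30 mm above the barrel, although the TCP reads z = 2 mm. I trust the pictures and will descend in small steps, watching the force.

Emit:
{"op": "jog_arm", "data": {
  "deltas": [
    [[0,0,0,0,0,0,38],[0,0,0,0,0,0,38],[0,0,4,0,0,0,38],[0,0,4,0,0,0,38]]
  ]
}}

```text
clock: 5.75
eef_pos: [0.4299, 0.1893, -0.0058]
tool_rot: [0.021, 1.0, -0.001, -0.001]
ft_force: [0.3, -0.2, 0.4]
grip_width: 0.0379
```

```bash
python3 - <<'E'
from h import *
o=get_obs();print(o['eef_pos'],o['ft_force'],o['tau'].round(2))
S,s=shot('side','s3.png'); C,w=shot('wrist','w3.png')
E
```

```text
[ 0.42990257  0.18927834 -0.00578145] [ 0.2540715  -0.19651478  0.3888573 ] [ -0.   -37.99  19.3    0.17   0.    -0.  ]
```

Emit:
{"op": "jog_arm", "data": {
  "deltas": [
    [[0,0,5,0,0,0,36],[0,0,5,0,0,0,36]]
  ]
}}

```text
clock: 6.05
eef_pos: [0.4296, 0.1892, -0.0166]
tool_rot: [0.021, 1.0, -0.001, -0.002]
ft_force: [0.2, -0.4, 0.0]
grip_width: 0.0362
```

Emit:
{"op": "jog_arm", "data": {
  "deltas": [
    [[0,0,4,0,0,0,36],[0,0,2,0,0,0,36]]
  ]
}}

```text
clock: 6.25
eef_pos: [0.429, 0.1889, -0.0239]
tool_rot: [0.021, 1.0, -0.001, -0.002]
ft_force: [0.1, -0.0, 0.2]
grip_width: 0.0362
```

```bash
python3 - <<'E'
from h import *
o=get_obs();print(o['eef_pos'],o['ft_force'])
s=shot('side','s4.png')[1][160:215,200:260]; w=shot('wrist','w4.png')[1][200:330,190:330]
cv2.imwrite('pics/w4d.png',np.hstack([cv2.resize(w,(420,390),interpolation=cv2.INTER_CUBIC),cv2.resize(s,(380,390),interpolation=cv2.INTER_CUBIC)])[:,:,::-1])
E
```

```text
[ 0.42901299  0.18889486 -0.02386646] [ 0.10352109 -0.01390587  0.18562383]
```

View pics/w4d.png

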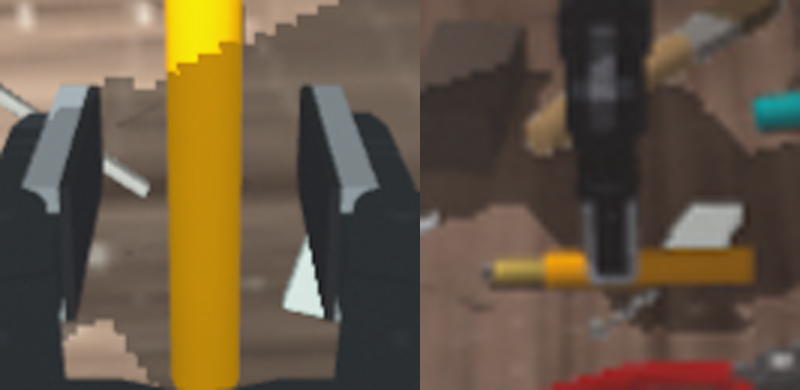

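The fingers now straddle the barrel, with the tips at about its lower half. I'll go a little lower and close.

Emit:
{"op": "jog_arm", "data": {
  "deltas": [
    [[0,0.5,2.5,0,0,0,36],[0,0,0,0,0,0,8],[0,0,0,0,0,0,8],[0,0,0,0,0,0,8]]
  ]
}}

```text
clock: 6.75
eef_pos: [0.4295, 0.1897, -0.0258]
tool_rot: [0.021, 1.0, -0.001, -0.002]
ft_force: [0.1, 0.5, 0.4]
grip_width: 0.0115
```

Emit:
{"op": "jog_arm", "data": {
  "deltas": [
    [[0,0,0,0,0,0,8],[0,0,0,0,0,0,8]]
  ]
}}

```text
clock: 6.95
eef_pos: [0.4296, 0.1897, -0.0257]
tool_rot: [0.021, 1.0, -0.001, -0.002]
ft_force: [1.0, -0.1, -0.2]
grip_width: 0.0113
```

Emit:
{"op": "jog_arm", "data": {
  "deltas": [
    [[0,0,0,0,0,0,28],[0,0,0,0,0,0,28],[0,0,3,0,0,0,28]]
  ]
}}

```text
clock: 7.25
eef_pos: [0.4301, 0.1899, -0.0284]
tool_rot: [0.021, 1.0, -0.0, -0.001]
ft_force: [0.7, 0.3, 0.5]
grip_width: 0.028
```

Emit:
{"op": "jog_arm", "data": {
  "deltas": [
    [[0,0,1.5,0,0,0,28]]
  ]
}}

```text
clock: 7.35
eef_pos: [0.4299, 0.1898, -0.0303]
tool_rot: [0.021, 1.0, -0.001, -0.001]
ft_force: [0.8, -0.9, 0.3]
grip_width: 0.0281
```

Emit:
{"op": "jog_arm", "data": {
  "deltas": [
    [[0,0,0,0,0,0,8],[0,0,0,0,0,0,8],[0,0,0,0,0,0,8]]
  ]
}}

```text
clock: 7.65
eef_pos: [0.4298, 0.1898, -0.0303]
tool_rot: [0.021, 1.0, -0.001, -0.002]
ft_force: [0.9, -0.1, -0.2]
grip_width: 0.0121
```

Emit:
{"op": "jog_arm", "data": {
  "deltas": [
    [[0,0,-5,0,0,0,8],[0,0,-15,0,0,0,8],[0,0,-30,0,0,0,8],[0,0,-35,0,0,0,8],[0,0,0,0,0,0,8]]
  ]
}}

```text
clock: 8.15
eef_pos: [0.4285, 0.1892, 0.0567]
tool_rot: [0.021, 1.0, -0.002, -0.004]
ft_force: [1.3, 0.5, -0.3]
grip_width: 0.0123
```

```bash
python3 - <<'E'
from h import *
o=get_obs();print(o['eef_pos'],o['ft_force'],o['grip_width'])
s=shot('side','s5.png')[1][110:235,170:305]; w=shot('wrist','w5.png')[1][100:330,160:360]
cv2.imwrite('pics/w5d.png',np.hstack([cv2.resize(w,(348,400),interpolation=cv2.INTER_CUBIC),cv2.resize(s,(432,400),interpolation=cv2.INTER_CUBIC)])[:,:,::-1])
E
```

```text
[0.42845637 0.18917625 0.05672348] [ 1.2785752   0.48887279 -0.27360911] 0.012300931956440588
```

View pics/w5d.png

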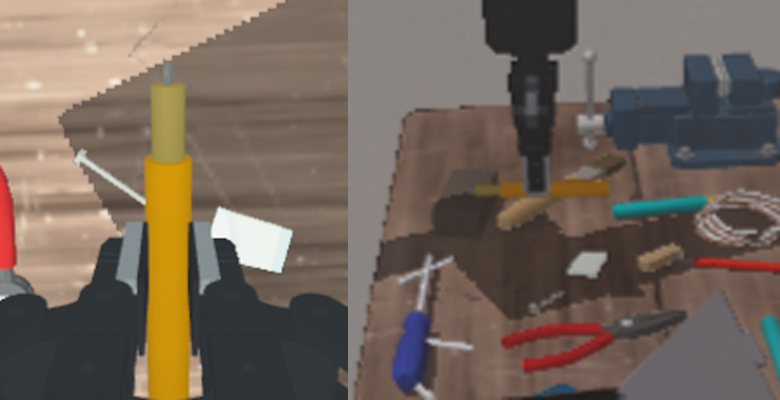

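The cutter is gripped across, near its middle (side view (537,188) in the crop), and it hangs level. Tips on the bench read z ≈ -0.030, so I'll use that offset from here on. Next I'll fit the case from both fixed views: rails for pose and height, lid silhouette for the lid angle.

```bash
cat > case.py <<'E'
from h import *
from scipy.optimize import least_squares
def rails(im,roi):
    x0,x1,y0,y1=roi; hsv=cv2.cvtColor(im,cv2.COLOR_BGR2HSV)
    m=np.zeros(im.shape[:2],np.uint8); m[y0:y1,x0:x1]=((hsv[...,2]>95)&(hsv[...,1]<70))[y0:y1,x0:x1]
    n,l,s,c=cv2.connectedComponentsWithStats(m); k=[i for i in range(1,n) if 20<s[i,4]<250]
    return [(c[i].round(1).tolist(),s[i].tolist()) for i in k]
if __name__=='__main__':
    print(rails(cv2.imread('pics/top0.png'),(318,396,210,250)))
    print(rails(cv2.imread('pics/side0.png'),(214,262,235,290)))
E
python3 case.py
```

```text
[([377.3, 215.7], [367, 212, 21, 9, 143]), ([335.3, 219.1], [325, 215, 21, 9, 146]), ([380.5, 238.3], [370, 234, 22, 9, 145]), ([338.0, 241.6], [328, 238, 21, 8, 147])]
[([260.0, 241.3], [258, 235, 4, 17, 46]), ([244.3, 248.8], [241, 244, 7, 11, 51]), ([222.8, 251.2], [220, 246, 7, 11, 54]), ([250.5, 272.2], [247, 267, 8, 11, 55]), ([227.3, 275.0], [224, 270, 7, 11, 55])]
```

```bash
cat >> case.py <<'E'
def T(q,p): # case frame (origin at bed centre) -> world
    c,s=np.cos(q[2]),np.sin(q[2]); return np.array([q[0]+c*p[0]-s*p[1],q[1]+s*p[0]+c*p[1],q[3]+p[2]])
def hullc(C,q,pts):
    h=cv2.convexHull(np.array([proj(C,T(q,p)) for p in pts],np.float32)); M=cv2.moments(h); return np.array([M['m10'],M['m01']])/M['m00']
def box(i,j,w): return [(i*x,j*y,z) for x in(.0165,.0165+w) for y in(.023,.065) for z in(0,.014)]
top={(1,-1):(377.3,215.7),(1,1):(335.3,219.1),(-1,-1):(380.5,238.3),(-1,1):(338,241.6)}
side={(1,1):(244.3,248.8),(-1,1):(222.8,251.2),(1,-1):(250.5,272.2),(-1,-1):(227.3,275)}
def fit():
    CT,CS=cam('top'),cam('side')
    f=lambda q:np.concatenate([hullc(C,q,box(*k,q[4]))-v for C,d in((CT,top),(CS,side)) for k,v in d.items()])
    r=least_squares(f,[.43,-.14,.09,.03,.012]); return r.x,r.fun
def lidquad(q,a,hx=.050):
    P=[]
    for d,y in((0,-.085),(0,.085),(.101,.085),(.101,.0205),(.107,.0205),(.107,-.0205),(.101,-.0205),(.101,-.085)):
        P.append((hx-d*np.cos(a),y,.031+d*np.sin(a)))
    return P
E
python3 - <<'E'
from case import *
q,e=fit(); print(q.round(4),np.degrees(q[2]),e.round(1))
cs={n:cam(n) for n in('top','side')}; M={}
for n in cs:
    camera(n); M[n]=max((d for d in masks_of('case_lid',n)),key=lambda d:d['conf'])['pixels']; print(n,M[n].sum())
best=[]
for hx in(.047,.050,.053):
  for a in np.arange(1.4,2.9,.02):
    s=[]
    for n in cs:
        m=np.zeros((384,512),np.uint8); cv2.fillPoly(m,[np.array([proj(cs[n],T(q,p)) for p in lidquad(q,a,hx)]).round().astype(np.int32)],1)
        s.append((m.astype(bool)&M[n]).sum()/(m.astype(bool)|M[n]).sum())
    best.append((sum(s),hx,round(a,2),*np.round(s,2)))
print(sorted(best)[-6:])
for n in cs: print(n,'catch/nose etc',proj(cs[n],T(q,(-.055,0,.025))),'frontcorners',[proj(cs[n],T(q,(-.05,y,.031))).round(0) for y in(-.085,.085)])
plan([*T(q,(0,0,0))[:2],.09],np.degrees(q[2])+90,8)
E
```

```text
[ 0.4363 -0.1466  0.0837  0.0265  0.0135] 4.794943781514468 [ 0.2  0.1  0.1 -0.7 -0.3 -0.2 -0.3 -0.8 -0.2 -0.5 -0.2 -0.8 -0.7  0.6
 -0.7  0.3]
top 3578
side 2200
[(np.float64(1.7211042677743245), 0.053, np.float64(2.38), np.float64(0.87), np.float64(0.85)), (np.float64(1.7212873321905038), 0.053, np.float64(2.42), np.float64(0.86), np.float64(0.87)), (np.float64(1.7214886211784792), 0.05, np.float64(2.44), np.float64(0.88), np.float64(0.84)), (np.float64(1.7270697390041652), 0.053, np.float64(2.44), np.float64(0.85), np.float64(0.88)), (np.float64(1.7277035548588988), 0.053, np.float64(2.4), np.float64(0.86), np.float64(0.86)), (np.float64(1.7308730687748222), 0.053, np.float64(2.46), np.float64(0.85), np.float64(0.89))]
top catch/nose etc [362.70474532 254.37138912] frontcorners [array([405., 249.]), array([321., 254.])]
side catch/nose etc [208.56558142 256.56257175] frontcorners [array([214., 280.]), array([208., 232.])]
[-2.4, -30.3, -3.3, -0.1, -0.0, 7.5, 8.0],
[-6.3, -29.7, -3.4, -0.1, -0.0, 7.5, 8.0],
[-10.2, -28.6, -3.4, -0.1, -0.0, 7.5, 8.0],
[-13.8, -27.0, -3.5, -0.1, -0.0, 7.5, 8.0],
[-17.2, -25.0, -3.5, -0.1, -0.0, 7.5, 8.0]

[-20.4, -22.5, -3.5, -0.1, -0.0, 7.5, 8.0],
[-23.1, -19.6, -3.5, -0.1, -0.0, 7.5, 8.0],
[-25.5, -16.4, -3.6, -0.1, -0.0, 7.5, 8.0],
[-27.4, -12.9, -3.6, -0.1, -0.0, 7.5, 8.0],
[-28.9, -9.2, -3.6, -0.1, -0.0, 7.5, 8.0]

[-29.9, -5.4, -3.6, -0.1, -0.0, 7.5, 8.0],

from [0.4238 0.1871 0.0511] yaw 177.56 n 11
```

The fit is good (residuals under 1 px). Bed centre is (0.436, -0.147), floor about 26 mm, rim about 57 mm, yaw 4.8° and lid about 2.44 rad, which matches the stated ranges. I'll carry the cutter over.

Emit:
{"op": "jog_arm", "data": {
  "deltas": [
    [[-2.5,-30,-3.5,0,0,7.5,8],[-6.5,-29.5,-3.5,0,0,7.5,8],[-10,-28.5,-3.5,0,0,7.5,8],[-14,-27,-3.5,0,0,7.5,8],[-17,-25,-3.5,0,0,7.5,8]]
  ]
}}

```text
clock: 8.95
eef_pos: [0.4251, 0.0341, 0.0644]
tool_rot: [0.349, 0.937, -0.009, -0.012]
ft_force: [-0.5, 0.0, -0.6]
grip_width: 0.0121
```

Emit:
{"op": "jog_arm", "data": {
  "deltas": [
    [[-20.5,-22.5,-3.5,0,0,7.5,8],[-23,-19.5,-3.5,0,0,7.5,8],[-25.5,-16.5,-3.5,0,0,7.5,8],[-27.5,-13,-3.5,0,0,7.5,8],[-29,-9,-3.5,0,0,7.5,8]]
  ]
}}

```text
clock: 9.45
eef_pos: [0.4229, -0.1231, 0.0786]
tool_rot: [0.642, 0.766, -0.016, -0.013]
ft_force: [0.4, 0.8, 0.1]
grip_width: 0.0123
```

```bash
python3 - <<'E'
from case import *
plan([.4363,-.1466,.06],94.8,8); print(get_obs()['grip_width'])
E
```

```text
[-25.5, 9.8, 18.2, -2.3, 0.1, 5.3, 8.0],

from [ 0.4229 -0.1231  0.0786] yaw 100.06 n 1
0.01229877346051087
```

Emit:
{"op": "jog_arm", "data": {
  "deltas": [
    [[-25.5,10,5,-2.3,0,5.3,8],[0,0,5,0,0,0,8],[0,0,0,0,0,0,8]]
  ]
}}

```text
clock: 9.75
eef_pos: [0.4355, -0.1506, 0.0654]
tool_rot: [0.681, 0.732, -0.002, -0.001]
ft_force: [-1.0, 0.6, -0.1]
grip_width: 0.012
```

```bash
python3 - <<'E'
from case import *
C,w=shot('wrist','w6.png'); o=get_obs()
q,_=fit(); 
v=w.copy()
for i in(1,-1):
    for j in(1,-1):
        for p in box(i,j,q[4]):
            if p[2]>0: cv2.circle(v,tuple(int(x) for x in proj(C,T(q,p))),2,(255,0,0),-1)
cv2.imwrite('pics/w6o.png',v[:,:,::-1])
plan([.4363,-.1466,.03],94.8,8)
E
```

```text
[3.9, 0.9, 35.7, -0.2, 0.1, -0.7, 8.0],

from [ 0.4358 -0.1505  0.0657] yaw 94.13 n 1
```

View pics/w6o.png

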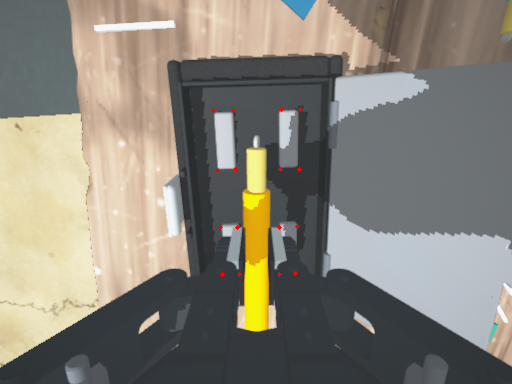

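The predicted rail corners sit on the real rails, e.g. (214,110) and (300,170), and the cutter is centred between them. The catch is at (172,205). I'll lower, slowing before the expected touch at z ≈ -0.004.

Emit:
{"op": "jog_arm", "data": {
  "deltas": [
    [[4,1,20,-0.2,0,-0.7,8],[0,0,18,0,0,0,8],[0,0,9,0,0,0,8],[0,0,0,0,0,0,8]]
  ]
}}

```text
clock: 10.2
eef_pos: [0.4359, -0.1428, 0.017]
tool_rot: [0.674, 0.739, -0.001, -0.0]
ft_force: [-0.2, -0.8, 0.6]
grip_width: 0.0123
```

```bash
python3 - <<'E'
from case import *
plan([.4363,-.1466,.0],94.8,8); print(get_obs()['ft_force'])
E
```

```text
[-3.9, 0.1, 17.0, -0.1, 0.0, 0.5, 8.0],

from [ 0.4359 -0.1428  0.017 ] yaw 95.3 n 1
[-0.1604506  -0.83202161  0.57497732]
```

Emit:
{"op": "jog_arm", "data": {
  "deltas": [
    [[-3,0,5,0,0,0.5,8],[0,0,4,0,0,0,8]]
  ]
}}

```text
clock: 10.4
eef_pos: [0.4371, -0.1453, 0.0085]
tool_rot: [0.676, 0.737, -0.0, 0.0]
ft_force: [0.4, 0.2, -0.5]
grip_width: 0.0124
```

Emit:
{"op": "jog_arm", "data": {
  "deltas": [
    [[0,0,2,0,0,0,8],[0,0,1.5,0,0,0,8]]
  ]
}}

```text
clock: 10.6
eef_pos: [0.4377, -0.1455, 0.0053]
tool_rot: [0.676, 0.737, -0.0, 0.001]
ft_force: [-0.2, 0.7, -0.2]
grip_width: 0.0119
```

Emit:
{"op": "jog_arm", "data": {
  "deltas": [
    [[0,0,1.5,0,0,0,8],[0,0,1,0,0,0,8]]
  ]
}}

```text
clock: 10.8
eef_pos: [0.4381, -0.1457, 0.003]
tool_rot: [0.676, 0.737, 0.0, 0.001]
ft_force: [0.6, 0.8, -1.0]
grip_width: 0.0118
```

Emit:
{"op": "jog_arm", "data": {
  "deltas": [
    [[0,0,1.5,0,0,0,8],[0,0,1,0,0,0,8]]
  ]
}}

```text
clock: 11.0
eef_pos: [0.4383, -0.1459, 0.0006]
tool_rot: [0.676, 0.737, 0.0, 0.001]
ft_force: [0.0, 0.4, -0.3]
grip_width: 0.012
```

Emit:
{"op": "jog_arm", "data": {
  "deltas": [
    [[0,0,1.2,0,0,0,8],[0,0,0.8,0,0,0,8]]
  ]
}}

```text
clock: 11.2
eef_pos: [0.4384, -0.146, -0.0016]
tool_rot: [0.676, 0.736, 0.0, 0.001]
ft_force: [0.2, -0.2, -0.1]
grip_width: 0.0126
```

Emit:
{"op": "jog_arm", "data": {
  "deltas": [
    [[0,0,1,0,0,0,8],[0,0,0.5,0,0,0,8]]
  ]
}}

```text
clock: 11.4
eef_pos: [0.4384, -0.1459, -0.0032]
tool_rot: [0.676, 0.736, 0.0, 0.001]
ft_force: [-0.6, 0.0, -0.8]
grip_width: 0.0122
```

Emit:
{"op": "jog_arm", "data": {
  "deltas": [
    [[0,0,1.2,0,0,0,8],[0,0,0.8,0,0,0,8]]
  ]
}}

```text
clock: 11.6
eef_pos: [0.4384, -0.146, -0.0054]
tool_rot: [0.676, 0.736, 0.0, 0.001]
ft_force: [-0.1, -0.4, -0.6]
grip_width: 0.0123
```

Emit:
{"op": "jog_arm", "data": {
  "deltas": [
    [[0,0,1,0,0,0,8],[0,0,0.5,0,0,0,8]]
  ]
}}

```text
clock: 11.8
eef_pos: [0.4384, -0.1459, -0.0071]
tool_rot: [0.676, 0.736, 0.0, 0.001]
ft_force: [-0.5, -0.1, -0.6]
grip_width: 0.0118
```

Emit:
{"op": "jog_arm", "data": {
  "deltas": [
    [[0,0,1,0,0,0,8],[0,0,0.5,0,0,0,8]]
  ]
}}

```text
clock: 12.0
eef_pos: [0.4384, -0.146, -0.0087]
tool_rot: [0.676, 0.736, 0.0, 0.001]
ft_force: [0.3, 0.1, -0.5]
grip_width: 0.0123
```

Emit:
{"op": "jog_arm", "data": {
  "deltas": [
    [[0,0,0.8,0,0,0,8],[0,0,0.5,0,0,0,8]]
  ]
}}

```text
clock: 12.2
eef_pos: [0.4384, -0.146, -0.0101]
tool_rot: [0.676, 0.736, 0.0, 0.001]
ft_force: [0.5, 0.5, 0.2]
grip_width: 0.0114
```

Emit:
{"op": "jog_arm", "data": {
  "deltas": [
    [[0,0,0.8,0,0,0,8],[0,0,0.5,0,0,0,8]]
  ]
}}

```text
clock: 12.4
eef_pos: [0.4385, -0.146, -0.0113]
tool_rot: [0.676, 0.736, 0.0, 0.001]
ft_force: [-0.6, 0.2, 1.9]
grip_width: 0.0118
```

Emit:
{"op": "jog_arm", "data": {
  "deltas": [
    [[0,0,0.8,0,0,0,8],[0,0,0.5,0,0,0,8]]
  ]
}}

```text
clock: 12.6
eef_pos: [0.4385, -0.146, -0.012]
tool_rot: [0.676, 0.736, 0.0, 0.002]
ft_force: [-1.7, 0.8, 4.0]
grip_width: 0.0122
```

Contact: 4 N at z = -0.012. I'll release with a small opening so the fingers stay clear of the walls, then rise.

Emit:
{"op": "jog_arm", "data": {
  "deltas": [
    [[0,0,0,0,0,0,24],[0,0,0,0,0,0,30],[0,0,0,0,0,0,30],[0,0,-5,0,0,0,30],[0,0,-15,0,0,0,30]]
  ]
}}

```text
clock: 13.1
eef_pos: [0.4368, -0.1454, 0.0067]
tool_rot: [0.676, 0.736, -0.001, -0.0]
ft_force: [1.1, -0.5, -0.7]
grip_width: 0.0299
```

Emit:
{"op": "jog_arm", "data": {
  "deltas": [
    [[0,0,-30,0,0,0,30],[0,0,-40,0,0,0,30],[0,0,-40,0,0,0,10],[0,0,-10,0,0,0,5]]
  ]
}}

```text
clock: 13.5
eef_pos: [0.4355, -0.1449, 0.1311]
tool_rot: [0.676, 0.736, -0.001, -0.002]
ft_force: [1.9, 0.5, 0.1]
grip_width: 0.0052
```

```bash
python3 - <<'E'
from case import *
C,w=shot('wrist','w7.png'); o=get_obs(); print(o['eef_pos'],np.degrees(o['joint_pos']).round(1))
cutter=masks_of('cutter','wrist'); q,_=fit()
for d in cutter[:3]:
    v,u=np.nonzero(d['pixels']); P=np.array([unproj(C,a,b,.027)[:2] for a,b in zip(u,v)])-q[:2]
    c,s=np.cos(q[2]),np.sin(q[2]); P=P@np.array([[c,-s],[s,c]])
    print(d['conf'],d['at'],'case-frame min',P.min(0).round(4),'max',P.max(0).round(4))
cv2.imwrite('pics/w7s.png',np.hstack([cv2.resize(w,(480,360)),cv2.resize(shot('side','s7.png')[1][150:310,170:310],(315,360))])[:,:,::-1])
E
```

```text
[ 0.43568321 -0.14492574  0.13125323] [-18.4  11.7 -12.3  66.3  -0.   66.8]
0.98 [260.3, 181.5] case-frame min [-0.0058 -0.0623] max [0.009  0.0531]
0.94 [456.9, 26.6] case-frame min [0.1682 0.109 ] max [0.1864 0.1608]
```

The cutter lies lengthwise in the pocket. In the case frame x runs from -6 to +9 mm and y from -62 to +53 mm (the head tip may be missed by the mask). Now the lid: I'll go behind its free edge with the fingers shut, pointing down, and bring it over along an arc.

Emit:
{"op": "jog_arm", "data": {
  "deltas": [
    [[0,30,-5,0,0,0,0],[0,45,0,0,0,0,0],[0,45,0,0,0,0,0],[0,40,0,0,0,0,0],[0,3,0,0,0,0,0]]
  ]
}}

```text
clock: 14.15
eef_pos: [0.593, -0.1285, 0.1196]
tool_rot: [0.677, 0.736, -0.007, -0.012]
ft_force: [-0.7, 0.2, -0.0]
grip_width: -0.0002
```

```bash
cat >> case.py <<'E'
Q=np.array([.4363,-.1466,.0837])
def cf(p):
    c,s=np.cos(Q[2]),np.sin(Q[2]); d=np.array(p[:2])-Q[:2]; return np.array([c*d[0]+s*d[1],-s*d[0]+c*d[1],p[2]])
def tip(a,b=13.,hx=51.,z0=20.): # finger centre (case x mm) and read z mm that holds the lid at angle a
    if a>np.pi/2: return np.array([b+hx-107*np.cos(a)+6*np.sin(a),107*np.sin(a)+6*np.cos(a)-14+z0])
    return np.array([b+hx-94*np.cos(a)+6*np.sin(a),93*np.sin(a)+6*np.cos(a)+z0])
E
python3 - <<'E'
from case import *
o=get_obs(); c=cf(o['eef_pos'])*1000; print('case frame',c.round(1))
plan(o['eef_pos'],94.8,0,1)
for a in [2.6,2.44,2.2,2,1.8,1.6,1.4,1.2,1,.8,.6,.4,.3,.2,.1]: print(a,tip(a).round(0))
C,im=shot('side','s8.png'); M=max(masks_of('case_lid','side'),key=lambda d:d['conf']); print(M['conf'],M['pixels'].sum())
cv2.imwrite('pics/s8c.png',cv2.resize(im[120:320,180:380],(600,600))[:,:,::-1])
E
```

```text
case frame [157.6   4.9 119.6]
[0.0, 0.0, 0.0, -1.5, -0.5, -0.1, 0.0],

from [ 0.593  -0.1285  0.1196] yaw 94.72 n 1
2.6 [159.  56.]
2.44 [150.  70.]
2.2 [132.  89.]
2 [114. 101.]
1.8 [ 94. 109.]
1.6 [ 73. 113.]
1.4 [ 54. 113.]
1.2 [ 36. 109.]
1 [ 18. 101.]
0.8 [ 3. 91.]
0.6 [-10.  77.]
0.4 [-20.  62.]
0.3 [-24.  53.]
0.2 [-27.  44.]
0.1 [-29.  35.]
0.73 2259
```

View pics/s8c.png

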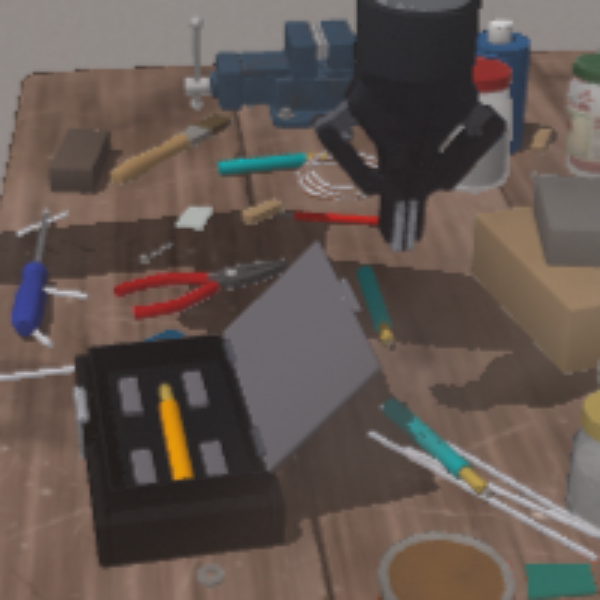

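The side view shows the cutter lying in the bed between the rails (175,430), the lid leaning back, and the fingers behind and above its free edge (405,240). I'll go down behind the edge.

Emit:
{"op": "jog_arm", "data": {
  "deltas": [
    [[-5,9,15,-1.5,-0.5,0,0],[0,0,20,0,0,0,0],[0,0,12,0,0,0,0],[0,0,0,0,0,0,0]]
  ]
}}

```text
clock: 14.65
eef_pos: [0.591, -0.1334, 0.0693]
tool_rot: [0.678, 0.735, -0.003, -0.004]
ft_force: [-0.9, 0.1, -0.6]
grip_width: 0.0001
```

```bash
python3 - <<'E'
from case import *
o=get_obs(); print((cf(o['eef_pos'])*1000).round(1),o['ft_force']); plan(o['eef_pos'],94.8,0,1)
E
```

```text
[155.2   0.3  69.3] [-0.87086099  0.0893709  -0.59548623]
[0.0, 0.0, 0.0, -0.6, -0.1, -0.2, 0.0],

from [ 0.591  -0.1334  0.0693] yaw 94.56 n 1
```

Emit:
{"op": "jog_arm", "data": {
  "deltas": [
    [[0,-5,-2,-0.5,0,0,0],[0,-5,-4,0,0,0,0],[0,-5,-5,0,0,0,0],[0,-5,-5,0,0,0,0],[0,-5,-4,0,0,0,0]]
  ]
}}

```text
clock: 15.15
eef_pos: [0.5643, -0.1362, 0.0943]
tool_rot: [0.679, 0.734, 0.001, 0.001]
ft_force: [-0.7, 0.2, -0.4]
grip_width: 0.0002
```

```bash
python3 - <<'E'
from case import *
o=get_obs(); print((cf(o['eef_pos'])*1000).round(1),o['ft_force']); plan(o['eef_pos'],94.8,0,1)
E
```

```text
[128.4  -0.3  94.3] [-0.73880155  0.24884647 -0.41487169]
[0.0, 0.0, 0.0, 0.2, -0.0, -0.3, 0.0],

from [ 0.5643 -0.1362  0.0943] yaw 94.51 n 1
```

```bash
cat >> case.py <<'E'
def lidangle(h=None):
    q,_=fit(); 
    if h: q=q.copy(); q[3]=h
    cs={n:cam(n) for n in('top','side')}; M={}
    for n in cs:
        shot(n,'last_%s.png'%n); L=[d for d in masks_of('case_lid',n)]; M[n]=max(L,key=lambda d:d['conf'])['pixels'] if L else None
    best=[]
    for a in np.arange(0,2.9,.02):
        s=[]
        for n in cs:
            if M[n] is None: continue
            m=np.zeros((384,512),np.uint8); cv2.fillPoly(m,[np.array([proj(cs[n],T(q,p)) for p in lidquad(q,a,.052)]).round().astype(np.int32)],1); m=m>0
            s.append((m&M[n]).sum()/(m|M[n]).sum())
        best.append((sum(s),round(a,2),*np.round(s,2)))
    return sorted(best)[-3:]
E
python3 - <<'E'
from case import *
print(lidangle())
im=cv2.imread('pics/last_side.png'); cv2.imwrite('pics/s9c.png',cv2.resize(im[140:320,180:360],(600,600)))
E
```

```text
[(np.float64(1.440555258563521), np.float64(2.36), np.float64(0.6), np.float64(0.84)), (np.float64(1.4424658800591637), np.float64(2.38), np.float64(0.61), np.float64(0.84)), (np.float64(1.444720187223973), np.float64(2.4), np.float64(0.6), np.float64(0.85))]
```

The lid has not moved (still about 2.4 rad): the tips passed just over its edge. I'll go back and come in lower.

Emit:
{"op": "jog_arm", "data": {
  "deltas": [
    [[0,18,-4,0,0,0,0],[0,18,0,0,0,0,0],[0,6,12,0,0,0,0],[0,0,18,0,0,0,0],[0,0,12,0,0,0,0]]
  ]
}}

```text
clock: 15.85
eef_pos: [0.6079, -0.1325, 0.0528]
tool_rot: [0.679, 0.735, 0.001, 0.001]
ft_force: [-0.9, 0.8, -0.5]
grip_width: -0.0001
```

```bash
python3 - <<'E'
from case import *
o=get_obs(); print((cf(o['eef_pos'])*1000).round(1),o['ft_force']); plan(o['eef_pos'],94.8,0,1)
E
```

```text
[172.2  -0.3  52.8] [-0.9114092   0.7790952  -0.46677601]
[0.0, 0.0, 0.0, 0.1, -0.0, -0.3, 0.0],

from [ 0.6079 -0.1325  0.0528] yaw 94.53 n 1
```

Emit:
{"op": "jog_arm", "data": {
  "deltas": [
    [[0,-9,0,0,0,0,0],[0,-9,0,0,0,0,0],[0,-8,0,0,0,0,0],[0,-7,-2,0,0,0,0],[0,-7,-3,0,0,0,0]]
  ]
}}

```text
clock: 16.35
eef_pos: [0.5758, -0.1347, 0.0567]
tool_rot: [0.678, 0.735, 0.007, 0.006]
ft_force: [2.1, 1.2, 2.2]
grip_width: -0.0004
```

```bash
python3 - <<'E'
from case import *
o=get_obs(); print((cf(o['eef_pos'])*1000).round(1),o['ft_force']); plan(o['eef_pos'],94.8,0,1); print(lidangle())
E
```

```text
[140.    0.2  56.7] [2.14562396 1.2348297  2.24372059]
[0.0, 0.0, 0.0, 1.1, -0.0, -0.1, 0.0],

from [ 0.5758 -0.1347  0.0567] yaw 94.68 n 1
[(np.float64(1.3343631334087767), np.float64(2.22), np.float64(0.52), np.float64(0.81)), (np.float64(1.3343644142173365), np.float64(2.18), np.float64(0.54), np.float64(0.8)), (np.float64(1.3354208850386096), np.float64(2.24), np.float64(0.51), np.float64(0.82))]
```

The lid is moving now (force about 2 N, roughly 2.2 rad). I'll continue along the arc.

Emit:
{"op": "jog_arm", "data": {
  "deltas": [
    [[0,-7,-5,1,0,0,0],[0,-7,-6,0,0,0,0],[0,-8,-6,0,0,0,0],[0,-8,-6,0,0,0,0],[0,-8,-5,0,0,0,0]]
  ]
}}

```text
clock: 17.05
eef_pos: [0.5313, -0.1379, 0.0823]
tool_rot: [0.678, 0.735, -0.003, -0.004]
ft_force: [0.9, -0.4, 0.6]
grip_width: -0.0003
```

```bash
python3 - <<'E'
from case import *
o=get_obs(); print((cf(o['eef_pos'])*1000).round(1),o['ft_force']); plan(o['eef_pos'],94.8,0,1); print(lidangle())
E
```

```text
[95.4  0.8 82.3] [ 0.92974461 -0.35491424  0.60411592]
[0.0, 0.0, 0.0, -0.5, -0.1, -0.1, 0.0],

from [ 0.5313 -0.1379  0.0823] yaw 94.66 n 1
[(np.float64(1.2973191515256568), np.float64(1.82), np.float64(0.54), np.float64(0.76)), (np.float64(1.301521502960532), np.float64(1.86), np.float64(0.51), np.float64(0.79)), (np.float64(1.310033559280139), np.float64(1.84), np.float64(0.53), np.float64(0.78))]
```

Emit:
{"op": "jog_arm", "data": {
  "deltas": [
    [[0,-7,-6,-0.5,0,0,0],[0,-8,-6,0,0,0,0],[0,-8,-6,0,0,0,0],[0,-8,-4,0,0,0,0],[0,-8,-2,0,0,0,0]]
  ]
}}

```text
clock: 17.75
eef_pos: [0.4914, -0.1411, 0.1078]
tool_rot: [0.678, 0.736, 0.001, -0.0]
ft_force: [0.7, 0.5, 0.3]
grip_width: 0.0002
```

```bash
python3 - <<'E'
from case import *
o=get_obs(); print((cf(o['eef_pos'])*1000).round(1),o['ft_force']); plan(o['eef_pos'],94.8,0,1); print(lidangle())
E
```

```text
[ 55.3   0.8 107.8] [0.66449796 0.45175498 0.27484541]
[0.0, 0.0, 0.0, 0.1, -0.1, -0.1, 0.0],

from [ 0.4914 -0.1411  0.1078] yaw 94.7 n 1
[(np.float64(0.887865820150362), np.float64(1.48), np.float64(0.26), np.float64(0.63)), (np.float64(0.9687157287157286), np.float64(1.46), np.float64(0.32), np.float64(0.65)), (np.float64(0.9848185135394661), np.float64(1.44), np.float64(0.38), np.float64(0.6))]
```

Emit:
{"op": "jog_arm", "data": {
  "deltas": [
    [[0,-8,0,0,0,0,0],[0,-8,1,0,0,0,0],[0,-7,2,0,0,0,0],[0,-7,2,0,0,0,0],[0,-6,2,0,0,0,0]]
  ]
}}

```text
clock: 18.45
eef_pos: [0.4538, -0.1441, 0.0989]
tool_rot: [0.677, 0.736, 0.001, -0.0]
ft_force: [1.1, -0.2, -1.0]
grip_width: 0.0001
```

```bash
python3 - <<'E'
from case import *
o=get_obs(); print((cf(o['eef_pos'])*1000).round(1),o['ft_force']); plan(o['eef_pos'],94.8,0,1); print(lidangle())
E
```

```text
[17.6  1.  98.9] [ 1.11328311 -0.20292909 -0.98018951]
[0.0, 0.0, 0.0, 0.1, -0.1, -0.1, 0.0],

from [ 0.4538 -0.1441  0.0989] yaw 94.73 n 1
[(np.float64(1.1674009854816152), np.float64(1.02), np.float64(0.47), np.float64(0.7)), (np.float64(1.1963266283524905), np.float64(1.06), np.float64(0.47), np.float64(0.73)), (np.float64(1.214936555075594), np.float64(1.04), np.float64(0.48), np.float64(0.73))]
```

Emit:
{"op": "jog_arm", "data": {
  "deltas": [
    [[0,-7,4,0,0,0,0],[0,-6,5,0,0,0,0],[0,-6,5,0,0,0,0],[0,-5,5,0,0,0,0],[0,-4,5,0,0,0,0]]
  ]
}}

```text
clock: 19.15
eef_pos: [0.4259, -0.1469, 0.0739]
tool_rot: [0.677, 0.736, 0.002, 0.001]
ft_force: [0.7, -0.2, -0.3]
grip_width: -0.0001
```

```bash
python3 - <<'E'
from case import *
o=get_obs(); print((cf(o['eef_pos'])*1000).round(1),o['ft_force']); plan(o['eef_pos'],94.8,0,1); print(lidangle())
E
```

```text
[-10.4   0.6  73.9] [ 0.72318821 -0.23944486 -0.3436353 ]
[0.0, 0.0, 0.0, 0.2, -0.1, -0.0, 0.0],

from [ 0.4259 -0.1469  0.0739] yaw 94.76 n 1
[(np.float64(1.240935624015158), np.float64(0.64), np.float64(0.48), np.float64(0.76)), (np.float64(1.2411920601339106), np.float64(0.6), np.float64(0.47), np.float64(0.77)), (np.float64(1.2495663397791161), np.float64(0.62), np.float64(0.47), np.float64(0.78))]
```

Emit:
{"op": "jog_arm", "data": {
  "deltas": [
    [[0,-3,4,0,0,0,0],[0,-3,4,0,0,0,0],[0,-3,4,0,0,0,0],[0,-2,3,0,0,0,0],[0,-2,3,0,0,0,0]]
  ]
}}

```text
clock: 19.85
eef_pos: [0.4145, -0.1483, 0.0557]
tool_rot: [0.677, 0.736, 0.002, 0.002]
ft_force: [0.7, 1.1, -0.2]
grip_width: -0.0002
```

Emit:
{"op": "jog_arm", "data": {
  "deltas": [
    [[0,-1,2,0,0,0,0],[0,-1,2,0,0,0,0]]
  ]
}}

```text
clock: 20.05
eef_pos: [0.412, -0.1484, 0.051]
tool_rot: [0.677, 0.736, 0.002, 0.002]
ft_force: [-0.6, -0.2, -0.3]
grip_width: -0.0002
```

```bash
python3 - <<'E'
from case import *
o=get_obs(); print((cf(o['eef_pos'])*1000).round(1),o['ft_force']); plan(o['eef_pos'],94.8,0,1); print(lidangle())
E
```

```text
[-24.4   0.2  51. ] [-0.58086898 -0.23988032 -0.28002095]
[0.0, 0.0, 0.0, 0.3, -0.0, -0.0, 0.0],

from [ 0.412  -0.1484  0.051 ] yaw 94.79 n 1
[(np.float64(1.2742556730230874), np.float64(0.3), np.float64(0.49), np.float64(0.78)), (np.float64(1.277903132664908), np.float64(0.26), np.float64(0.49), np.float64(0.79)), (np.float64(1.2877546138156744), np.float64(0.28), np.float64(0.5), np.float64(0.79))]
```

Emit:
{"op": "jog_arm", "data": {
  "deltas": [
    [[0,-2,2,0,0,0,0],[0,-2,2,0,0,0,0],[0,-2,2,0,0,0,0],[0,-2,1.5,0,0,0,0]]
  ]
}}

```text
clock: 20.65
eef_pos: [0.4047, -0.1493, 0.0437]
tool_rot: [0.677, 0.736, 0.003, 0.003]
ft_force: [-0.3, -0.1, 0.6]
grip_width: 0.0003
```

Emit:
{"op": "jog_arm", "data": {
  "deltas": [
    [[0,-1,1.5,0,0,0,0],[0,0,1,0,0,0,0]]
  ]
}}

```text
clock: 20.85
eef_pos: [0.403, -0.1494, 0.0408]
tool_rot: [0.677, 0.736, 0.002, 0.002]
ft_force: [-0.3, 0.2, 0.1]
grip_width: 0.0001
```

```bash
python3 - <<'E'
from case import *
o=get_obs(); print((cf(o['eef_pos'])*1000).round(1),o['ft_force']); plan(o['eef_pos'],94.8,0,1); print(lidangle())
E
```

```text
[-33.4   0.   40.8] [-0.3200586   0.17769323  0.08750137]
[0.0, 0.0, 0.0, 0.4, 0.0, 0.0, 0.0],

from [ 0.403  -0.1494  0.0408] yaw 94.8 n 1
[(np.float64(1.2922574022242377), np.float64(0.12), np.float64(0.49), np.float64(0.8)), (np.float64(1.2937967654275708), np.float64(0.14), np.float64(0.49), np.float64(0.8)), (np.float64(1.2984828078793735), np.float64(0.16), np.float64(0.49), np.float64(0.81))]
```

Emit:
{"op": "jog_arm", "data": {
  "deltas": [
    [[0,-1,1,0,0,0,0],[0,0,1,0,0,0,0]]
  ]
}}

```text
clock: 21.25
eef_pos: [0.4026, -0.1495, 0.039]
tool_rot: [0.677, 0.736, 0.003, 0.003]
ft_force: [-0.7, 0.4, 0.2]
grip_width: 0.0
```

Emit:
{"op": "jog_arm", "data": {
  "deltas": [
    [[0,0,1,0,0,0,0],[0,0,0.7,0,0,0,0]]
  ]
}}

```text
clock: 21.45
eef_pos: [0.4026, -0.1495, 0.0372]
tool_rot: [0.677, 0.736, 0.003, 0.003]
ft_force: [-0.2, 0.4, 0.5]
grip_width: -0.0002
```

Emit:
{"op": "jog_arm", "data": {
  "deltas": [
    [[0,0,1,0,0,0,0],[0,0,0.7,0,0,0,0]]
  ]
}}

```text
clock: 21.65
eef_pos: [0.4025, -0.1495, 0.0353]
tool_rot: [0.677, 0.736, 0.003, 0.003]
ft_force: [0.7, -1.2, 0.2]
grip_width: 0.0001
```

Emit:
{"op": "jog_arm", "data": {
  "deltas": [
    [[0,0,0.8,0,0,0,0],[0,0,0.5,0,0,0,0]]
  ]
}}

```text
clock: 21.85
eef_pos: [0.4025, -0.1495, 0.0338]
tool_rot: [0.677, 0.736, 0.003, 0.003]
ft_force: [0.2, 0.5, 0.1]
grip_width: 0.0
```

Emit:
{"op": "jog_arm", "data": {
  "deltas": [
    [[0,0,0.8,0,0,0,0],[0,0,0.5,0,0,0,0]]
  ]
}}

```text
clock: 22.05
eef_pos: [0.4025, -0.1495, 0.0324]
tool_rot: [0.677, 0.736, 0.003, 0.003]
ft_force: [-0.5, 0.7, 1.2]
grip_width: 0.0005
```

Emit:
{"op": "jog_arm", "data": {
  "deltas": [
    [[0,0,0.8,0,0,0,0],[0,0,0.5,0,0,0,0]]
  ]
}}

```text
clock: 22.25
eef_pos: [0.4025, -0.1495, 0.031]
tool_rot: [0.677, 0.736, 0.003, 0.003]
ft_force: [-0.2, 0.6, 0.0]
grip_width: 0.0
```

Emit:
{"op": "jog_arm", "data": {
  "deltas": [
    [[0,0,0.7,0,0,0,0],[0,0,0.4,0,0,0,0]]
  ]
}}

```text
clock: 22.45
eef_pos: [0.4026, -0.1495, 0.0298]
tool_rot: [0.677, 0.736, 0.003, 0.003]
ft_force: [-0.8, -0.4, -0.4]
grip_width: -0.0001
```

Emit:
{"op": "jog_arm", "data": {
  "deltas": [
    [[0,0,0.7,0,0,0,0],[0,0,0.4,0,0,0,0]]
  ]
}}

```text
clock: 22.65
eef_pos: [0.4026, -0.1495, 0.0286]
tool_rot: [0.677, 0.736, 0.003, 0.003]
ft_force: [0.4, 0.3, 0.4]
grip_width: -0.0
```

Emit:
{"op": "jog_arm", "data": {
  "deltas": [
    [[0,0,0.7,0,0,0,0],[0,0,0.4,0,0,0,0]]
  ]
}}

```text
clock: 22.85
eef_pos: [0.4026, -0.1495, 0.0274]
tool_rot: [0.677, 0.736, 0.003, 0.003]
ft_force: [0.8, 0.4, 0.4]
grip_width: 0.0001
```

Emit:
{"op": "jog_arm", "data": {
  "deltas": [
    [[0,0,0.7,0,0,0,0],[0,0,0.4,0,0,0,0]]
  ]
}}

```text
clock: 23.05
eef_pos: [0.4026, -0.1495, 0.0263]
tool_rot: [0.677, 0.736, 0.003, 0.003]
ft_force: [-1.5, 0.6, 1.7]
grip_width: 0.0
```

Emit:
{"op": "jog_arm", "data": {
  "deltas": [
    [[0,0,0.7,0,0,0,0],[0,0,0.4,0,0,0,0]]
  ]
}}

```text
clock: 23.25
eef_pos: [0.4026, -0.1496, 0.0255]
tool_rot: [0.677, 0.736, 0.003, 0.003]
ft_force: [-1.9, 0.5, 4.8]
grip_width: 0.0002
```

```bash
python3 - <<'E'
from case import *
o=get_obs(); print((cf(o['eef_pos'])*1000).round(1),o['ft_force']); print(lidangle(),lidangle(.021))
im=cv2.imread('pics/last_side.png'); cv2.imwrite('pics/s10c.png',cv2.resize(im[180:300,180:300],(600,600),interpolation=cv2.INTER_CUBIC))
E
```

```text
[-33.8  -0.1  25.5] [-1.87991541  0.52605274  4.78557803]
[(np.float64(1.2901212389411612), np.float64(0.04), np.float64(0.51), np.float64(0.78)), (np.float64(1.30553860842068), np.float64(0.02), np.float64(0.51), np.float64(0.79)), (np.float64(1.3203315417173256), np.float64(0.0), np.float64(0.52), np.float64(0.8))] [(np.float64(1.313187611990319), np.float64(0.0), np.float64(0.51), np.float64(0.8)), (np.float64(1.3233191749859596), np.float64(0.06), np.float64(0.51), np.float64(0.81)), (np.float64(1.3298217461078718), np.float64(0.04), np.float64(0.51), np.float64(0.82))]
```

View pics/s10c.png

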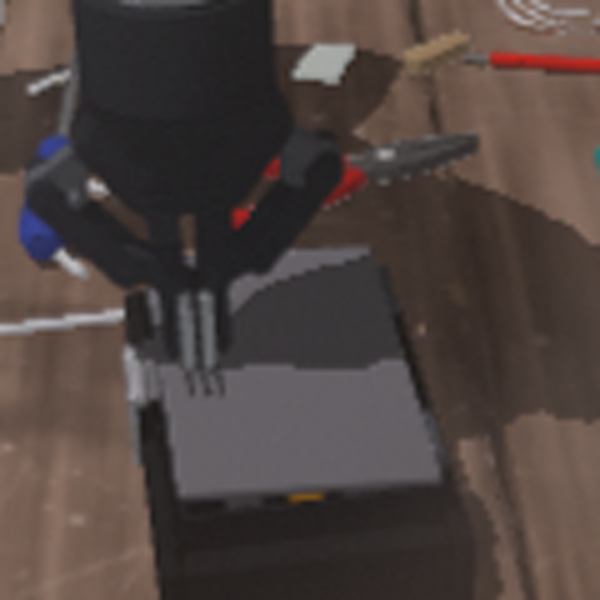

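The lid is shut down onto the catch (4.8 N). The tips are on the thumb ribs near the front edge (205,380), clear of the tab at (145,380), and the cutter still shows inside under the lid (305,495). Now I press in small steps.

Emit:
{"op": "jog_arm", "data": {
  "deltas": [
    [[0,0,0.8,0,0,0,0]]
  ]
}}

```text
clock: 23.75
eef_pos: [0.4026, -0.1496, 0.0248]
tool_rot: [0.677, 0.736, 0.002, 0.003]
ft_force: [-3.1, -0.5, 6.9]
grip_width: -0.0
```

Emit:
{"op": "jog_arm", "data": {
  "deltas": [
    [[0,0,0.7,0,0,0,0]]
  ]
}}

```text
clock: 23.85
eef_pos: [0.4026, -0.1496, 0.0244]
tool_rot: [0.677, 0.736, 0.002, 0.003]
ft_force: [-2.2, 1.2, 8.7]
grip_width: 0.0
```

Emit:
{"op": "jog_arm", "data": {
  "deltas": [
    [[0,0,0.7,0,0,0,0]]
  ]
}}

```text
clock: 23.95
eef_pos: [0.4026, -0.1496, 0.0241]
tool_rot: [0.677, 0.736, 0.002, 0.003]
ft_force: [-2.8, 1.6, 10.4]
grip_width: -0.0003
```

Emit:
{"op": "jog_arm", "data": {
  "deltas": [
    [[0,0,0.8,0,0,0,0]]
  ]
}}

```text
clock: 24.05
eef_pos: [0.4026, -0.1497, 0.0238]
tool_rot: [0.677, 0.736, 0.002, 0.003]
ft_force: [-3.3, 1.4, 11.6]
grip_width: 0.0004
```

Emit:
{"op": "jog_arm", "data": {
  "deltas": [
    [[0,0,0.7,0,0,0,0]]
  ]
}}

```text
clock: 24.15
eef_pos: [0.4026, -0.1497, 0.0236]
tool_rot: [0.677, 0.736, 0.002, 0.003]
ft_force: [-3.2, 0.6, 10.8]
grip_width: -0.0002
```

Emit:
{"op": "jog_arm", "data": {
  "deltas": [
    [[0,0,0.9,0,0,0,0]]
  ]
}}

```text
clock: 24.25
eef_pos: [0.4026, -0.1497, 0.0234]
tool_rot: [0.677, 0.736, 0.003, 0.003]
ft_force: [-3.3, 0.7, 11.2]
grip_width: 0.0001
```

Emit:
{"op": "jog_arm", "data": {
  "deltas": [
    [[0,0,0.9,0,0,0,0]]
  ]
}}

```text
clock: 24.35
eef_pos: [0.4025, -0.1496, 0.023]
tool_rot: [0.677, 0.736, 0.003, 0.003]
ft_force: [-2.5, 0.9, 5.5]
grip_width: -0.0001
```

The force dropped from 11.2 to 5.5 N, so the catch is giving. I'll follow through carefully.

Emit:
{"op": "jog_arm", "data": {
  "deltas": [
    [[0,0,0.8,0,0,0,0]]
  ]
}}

```text
clock: 24.45
eef_pos: [0.4025, -0.1497, 0.0222]
tool_rot: [0.677, 0.736, 0.003, 0.003]
ft_force: [0.4, 0.6, -0.6]
grip_width: 0.0001
```

Emit:
{"op": "jog_arm", "data": {
  "deltas": [
    [[0,0,0.8,0,0,0,0]]
  ]
}}

```text
clock: 24.55
eef_pos: [0.4027, -0.1496, 0.0212]
tool_rot: [0.677, 0.736, 0.003, 0.004]
ft_force: [-0.3, -0.4, -0.7]
grip_width: 0.0002
```

Emit:
{"op": "jog_arm", "data": {
  "deltas": [
    [[0,0,0.8,0,0,0,0]]
  ]
}}

```text
clock: 24.65
eef_pos: [0.4027, -0.1496, 0.02]
tool_rot: [0.677, 0.736, 0.003, 0.003]
ft_force: [-0.5, 0.3, 1.6]
grip_width: 0.0001
```

Emit:
{"op": "jog_arm", "data": {
  "deltas": [
    [[0,0,0.7,0,0,0,0]]
  ]
}}

```text
clock: 24.75
eef_pos: [0.4027, -0.1497, 0.0192]
tool_rot: [0.677, 0.736, 0.003, 0.003]
ft_force: [-1.7, 0.2, 5.7]
grip_width: -0.0001
```

Emit:
{"op": "jog_arm", "data": {
  "deltas": [
    [[0,0,0.7,0,0,0,0]]
  ]
}}

```text
clock: 24.85
eef_pos: [0.4027, -0.1497, 0.0187]
tool_rot: [0.677, 0.736, 0.003, 0.003]
ft_force: [-1.8, 0.3, 7.8]
grip_width: 0.0001
```

Contact returned about 6 mm lower than the unlatched rest (0.0202 against 0.0263), as expected for a latched lid. I'll back off and clear the view.

Emit:
{"op": "jog_arm", "data": {
  "deltas": [
    [[0,0,-2,0,0,0,0],[0,0,-8,0,0,0,0],[0,0,-30,0,0,0,0],[0,0,-45,0,0,0,0],[0,0,-45,0,0,0,0]]
  ]
}}

```text
clock: 25.35
eef_pos: [0.3961, -0.1474, 0.1467]
tool_rot: [0.677, 0.736, -0.0, -0.004]
ft_force: [0.3, 0.2, 0.8]
grip_width: -0.0
```

Emit:
{"op": "jog_arm", "data": {
  "deltas": [
    [[0,-30,-30,0,0,0,0],[45,-20,0,0,0,0,0],[45,0,0,0,0,0,0],[45,0,0,0,0,0,0],[20,0,0,0,0,0,0]]
  ]
}}

```text
clock: 25.85
eef_pos: [0.3385, 0.0006, 0.188]
tool_rot: [0.682, 0.731, 0.005, 0.005]
ft_force: [-0.1, 0.6, 0.6]
grip_width: -0.0005
```

```bash
python3 - <<'E'
from case import *
o=get_obs(); print(o['eef_pos'],o['ft_force'],o['clock'])
for h in(.0265,.021,.016): print(h,lidangle(h))
C=cam('top'); 
for t in('pencil','cutter'):
    for n in('top','side'):
        for d in masks_of(t,n): print(t,n,round(d['conf'],2),np.round(d['at']))
# lid front edge rows before/after: side profile of tongue/case
for n in('top','side'):
    L=max(masks_of('case_lid',n),key=lambda d:d['conf']); v,u=np.nonzero(L['pixels']); print(n,L['conf'],u.min(),u.max(),v.min(),v.max(),len(u))
    c=cam(n)
    for h in(.0265,.019):
        q,_=fit(); q[3]=h
        for a in(0,.08): 
            P=np.array([proj(c,T(q,p)) for p in lidquad(q,a,.052)]); print(' h',h,'a',a,P.min(0).round(1),P.max(0).round(1))
E
```

```text
[0.33851218 0.00057101 0.18802549] [-0.05025056  0.63282     0.55286019] 25.85
0.0265 [(np.float64(0.8697275102650243), np.float64(0.04), np.float64(0.87)), (np.float64(0.8889725254045916), np.float64(0.02), np.float64(0.89)), (np.float64(0.9074355083459787), np.float64(0.0), np.float64(0.91))]
0.021 [(np.float64(0.9545163082740554), np.float64(0.04), np.float64(0.0), np.float64(0.95)), (np.float64(0.9605496163032856), np.float64(0.02), np.float64(0.0), np.float64(0.96)), (np.float64(0.9652224831119621), np.float64(0.0), np.float64(0.0), np.float64(0.96))]
0.016 [(np.float64(0.9255525397440869), np.float64(0.06), np.float64(0.93)), (np.float64(0.9313154831199069), np.float64(0.1), np.float64(0.93)), (np.float64(0.9321968229368461), np.float64(0.08), np.float64(0.93))]
pencil top 0.65 [195. 143.]
cutter top 0.76 [132. 172.]
cutter top 0.64 [356. 148.]
cutter top 0.55 [263. 148.]
cutter side 0.62 [306. 219.]
cutter side 0.6 [271. 175.]
cutter side 0.6 [326. 268.]
cutter side 0.18 [236. 274.]Traceback (most recent call last):
  File "<stdin>", line 10, in <module>
ValueError: max() iterable argument is empty
```

```bash
python3 - <<'E'
from h import *
now=camera('side')[:,:,::-1].copy(); pre=cv2.imread('pics/last_side.png'); old=cv2.imread('pics/s10c.png')
h=lambda im:(lambda x:((x[...,0]>10)&(x[...,0]<35)&(x[...,1]>120)&(x[...,2]>90)).sum())(cv2.cvtColor(im,cv2.COLOR_BGR2HSV))
print('orange at lid gap: unlatched',h(cv2.resize(old,(120,120),interpolation=cv2.INTER_AREA)[94:104,55:70]),'now',h(now[274:284,235:250]))
print('brightness down column 241, now',now[268:290,241].mean(1).round(),'unlatched',cv2.resize(old,(120,120),interpolation=cv2.INTER_AREA)[88:110,61].mean(1).round())
f=masks_of('pencil','top'); print(get_obs()['clock'],get_obs()['ft_force'])
a,b=cv2.imread('pics/top0.png'),cv2.imread('pics/last_top.png')
red=lambda im:np.argwhere((lambda x:((x[...,0]<6)|(x[...,0]>174))&(x[...,1]>180)&(x[...,2]>120))(cv2.cvtColor(im,cv2.COLOR_BGR2HSV))[120:175,180:206]).mean(0)+[120,180]
print('pencil centroid',red(a),red(b))
E
```

```text
orange at lid gap: unlatched 6 now 0
brightness down column 241, now [102. 102. 101. 102. 102. 102. 101. 101. 101. 100.  86.  65.  41.  37.
  37.  37.  37.  38.  37.  39.  42.  41.] unlatched [ 99. 100. 100. 100.  99. 100. 100. 100.  97.  80.  69.  71.  37.  32.
  34.  35.  34.  35.  35.  37.  41.  41.]
26.8 [ 0.70758853  0.55533618 -0.11212844]
pencil centroid [147.69465649 192.92366412] [147.89473684 192.83458647]
```

The gap that showed orange while the lid was unlatched has closed, and the lid has stayed down with nothing touching it for about 2 s. The pencil has not moved. I'll hand in.

```bash
python3 -c "
from workcell import *
print(job_done())"
```

```text
the job is handed in; nothing more can be done
None
```

The orange glass cutter is in the case, the lid is closed and latched, and the job is handed in. It took about 27 s on the robot's clock.

**Steps:**
1. I gripped the cutter across its middle and laid it lengthwise between the rails; it touched down at about 4 N.
2. I swung the lid over slowly from behind, with forces of about 3 N at most.
3. I pressed on the thumb ribs. The force rose to about 11.6 N, then dropped suddenly to zero as the catch gave.

**Last checks:**
- **Latch:** firm contact came back about 6 mm lower than where the lid had rested on the catch. The lid outline in the side view fits an angle of 0, and the gap where the cutter showed before is gone. The lid stayed down after the arm backed off.
- **Pencil:** it moved less than 0.3 px in the top view, so it lies where it was. The turquoise look-alikes were left alone.

**What went wrong or disagreed:**
- **Tip height:** the fingertips were about 30 mm above where the TCP reading put them. My first two grips closed above the barrel without touching it, and I corrected for this from the pictures.
- **Lid:** my first pass went over its edge without moving it, so I came back lower.
- **Bed height:** the camera fit gave 26 mm and touch gave about 19 mm. I used the touch value.
- **Final lid check:** it rests on the side view and the force readings. The lid-finding network missed the lid in the top view at the end, and reported a weak (0.18) cutter detection over the closed case in the side view.

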